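Seat a spotting template on the pins of a slide jig and latch it

ROBOT

A 7-joint arm with a two-finger parallel gripper is mounted at the origin on a cart in front of the work surface, level with it; the furniture and walls round the work are solid. World frame = base frame: x ahead of the robot, y to its left, z up, the work surface at z = 0. Lengths are in m, angles in rad, forces in N, time in s.
With the tool pointing down it reaches from about 0.425 to 0.8 m from the base axis. Payload 8.3 kg.
Tool frame: the origin (TCP) lies between the finger pads; the fingertips stand 25 mm ahead of it and the grasp point (between the pads) lies 6 mm ahead of it (manip.tcp_to_tips is the distance from the TCP to the fingertips, in m); z points along the fingers, y is the line along which they close (so a half turn about z gives the same grasp; the last joint's range is limited). The gripper opens to 85 mm and grips with 20 to 120 N. Pads are 22 mm wide; open, the fingers measure 114 mm over their backs; the gripper's body (76 mm by 85 mm) begins 54 mm behind the grasp point. The pads swing forward as they close: fully open they stand 13 mm farther back than shut.
Start: joints at [-0.063, 0.383, 0.016, 1.37, -0.006, 1.388, -0.046], TCP at [0.625, 0, 0.225] pointing down, gripper open.
Joint ranges: [-2.95, 2.95], [-0.25, 2.06], [-1.52, 1.56], [0.18, 2.33], [-1.44, 4.58], [0.02, 2.06], [-3.01, 3.01]. Speed limits (rad/s): [2.39, 2.39, 3.01, 3.01, 3.14, 3.14, 3.14].

INTERFACE

Orientations are given as a unit quaternion [w, x, y, z].
In Python, from workcell import status, vision, manip gives the robot as it stands.
- The arm moves only by the tool servo_tool, never from a script. Its argument "deltas" is a list of rows, each a list of 7 numbers: the turn, a rotation vector about the world's x, y, z in rad, then the shift along the world's x, y, z in cm, then the opening, from -1 (shut) to 1 (fully open), so that 0 is half open. A call has 1 to 12 rows; each row is the pose to reach, as a shift and turn from the pose commanded when the call began; what a row does not reach only later rows make up. A row lasts 1/10 s, in which the tool goes at most 50 mm and 8.59 degrees, less where a joint would pass 70% of its speed; a pose out of reach is approached as far as the arm can. A call with a gripper value outside its range is refused whole. The fingers move at their own pace and stop on an object; "grip_force" is the grip in N (left out, the last holds). Time passes only in rows, so rows that repeat a pose let the fingers close. It gives the time, the measured TCP pose, the force, the opening and the grip force at its end, in the units of the state.
- status.sense(): the state, without advancing time (a new reading comes with each control period).
- vision.grab_frame(name): name is "scene" or "side" or "wrist"; returns a dict with "pixels" (400x640x3 uint8, red, green, blue), "depth" (400x640 float32, m along the optical axis (not along the pixel's ray), 0 where there is no reading), "fov_y" (degrees; the focal length in pixels is half the picture's height over the tangent of half this angle, whatever the lens; pixels are square), "cx", "cy" (the principal point, pixels), "R" (3x3) and "t" (3): a world point X has camera coordinates R X + t. Camera axes: x right, y down, z forward; pixel columns grow to the right and rows downward; lengths in m; the calibration is good to about 2 mm. A picture is of the moment at which its call begins.
- manip.sign_off(): hands the job in; it is judged then, once.
The state is a dict: "t": time; "joint_positions": joint angles; "joint_vel": joint speeds; "effort": joint torques, N m; "tcp_pos": TCP position; "eef_rot": TCP orientation; "wrist_force": force on the tool from outside, world axes, zero at the start; "torque": the same for the moment, N m; "width": opening from 0.0 (shut) to 1.0 (fully open); "grasp_force": force on a finger pad.
Only numpy, scipy, OpenCV 4.12 (cv2) and the standard library are available. Lean on these libraries where they do the work, as an engineer would, in place of code of your own. Each camera call takes 0.05 s, during which the arm holds its last target. There are 200 camera calls.

TASK

Take the blue spotting template by its handle and lay it on the slide jig, with the orange dots at the same corner. The pin frame was readjusted, so slide the template about lightly on the pin tips until its three holes drop over the pins and it lies flush, never pressing it against the jig with more than about 25 N; then swing the red-knobbed latch over the template's edge to its stop. Leave the other things on the bench where they are.

Things in the scene. Friction and masses are not known exactly. Their poses are not given: they have to be found in the camera images.
- template: spotting template: flat blue plate 110 (x) x 160 (y) x 4 mm, about 0.3 kg, lying on the bench. Origin: centre of its underside; z up. Three through holes, 8 mm wide, at (x, y) = (37, 64), (37, -64), (-37, -16) mm. An orange dot on top marks the corner x = -40, y = -64 mm. It fits the pins only with its x and y axes along the jig's x and y.
- template_handle (a point): centre of the template's black handle bar, 34 mm above the plate's underside over its centre; bar 72 mm long along the template's x, 12 mm wide in y, 12 mm high, on two 10 mm posts. Grip it across y. Axes as the template's. A plate wedged on the pins loads them about twice what the wrist feels; let go, it settles level by its weight
- jig: slide spotting jig, fixed to the bench: aluminium block, from -102 to 66 mm in x and +-94 mm in y of its origin, top 16 mm high. Origin on the bench under the nominal centre of the seated template; x points from the latch side to the far side, z up. An orange dot marks the corner x = -82, y = -80 mm. On it lies a dark pin frame 108 x 158 mm, its top 20 mm above the bench, with three pins.
- jig_nest (a point): point at x = y = 0 of the jig, 20 mm high. Three fixed steel pins, 6 mm thick, rise 8.5 mm above it; the last 3 mm narrow to a 3.6 mm tip. Nominally they stand about this point as the holes about the template's origin, but the frame is locked off-nominal: all pins shifted together, unturned, 2.5 to 6.5 mm along the jig's x and up to 4.5 mm along its y, not tracked: find the shift by feel or eye
- latch_pivot (a point): axis of the swing latch on the jig, at x = -84, y = 34 mm of the jig, 26 mm above the bench (underside of the latch blade, 2 mm above a seated template's top)
- latch_knob (a point): middle of the latch's upright red knob, 14 mm thick, from 31 to 53 mm above the bench, this point 42 mm above it; on the blade 32 mm from the pivot axis. The steel blade, 14 mm wide and 5 mm thick, ends 48 mm from the pivot
- latch (a joint): angle of the swing latch about the vertical pivot: at 0 the blade points along the jig's +y, clear of the template; it grows clockwise from above to the stop at 1.57, where the blade points along the jig's +x over the template's edge. It stays where left (friction 0.05 Nm, about 1.6 N at the knob). A template that is not fully down stands in its way
- reagent_amber: brown bottle with black cap, 52 x 52 x 108 mm, origin under its centre; leave alone
- reagent_clear: clear bottle with blue cap, 46 x 46 x 95 mm, origin under its centre; leave alone
- tip_box: pipette tip box with clear lid, 92 x 122 x 71 mm, origin under its centre; leave alone
- petri_dish: covered dish, 61 mm across, 16 mm high, origin under its centre; leave alone
- bench_timer: small timer lying on its back, 64 x 62 x 15 mm, origin under its centre; leave alone

How it is judged:
On the way, in this order (a step that is already met when the one before it is completed fails the run):
1. the template is lifted clear of the bench (height (world z) of template above 0.035 m), for 0.1 s.
2. the template has dropped over the three pins and lies flush on the pin frame, the latch still clear of it (z of template in the frame of jig_nest below 0.002 m and horizontal distance between template and jig_nest below 0.011 m and angle between template's own z axis and vertical below 0.03 rad and angle between the x axis of template and the x axis of jig, either way round below 0.06 rad and value of joint latch below 0.7 rad), for 0.2 s.
At the end, for the whole second after the job is handed in: The template lies at rest flush on the pin frame (within 2 mm in height, 0.03 rad of level, 0.06 rad of the jig's direction, within 11 mm of the nest point), which it can only do with its holes over the pins, and the latch is swung over its edge to at least 1.4 of 1.57 rad (z of template in the frame of jig_nest between -0.002 and 0.002 m and horizontal distance between template and jig_nest below 0.011 m and angle between template's own z axis and vertical below 0.03 rad and angle between the x axis of template and the x axis of jig, either way round below 0.06 rad and linear speed of template below 0.02 m/s and value of joint latch above 1.4 rad); the robot touches nothing.
It fails at once if the template is pressed, wedged or struck against the jig with more than 30 N (contact force between template and jig above 30 N).
It fails at once if a bystander is shoved more than 25 mm or tipped over (distance of any of reagent_amber, reagent_clear, tip_box, petri_dish, bench_timer from where it was at the start of the episode above 0.025 m or angle between any of reagent_amber, reagent_clear's own z axis and vertical above 0.5 rad).
It also fails if it takes over 72 s, if anything falls off the work surface, if the arm or the gripper's body presses on something with over 40 N, if the wrist force passes 120 N, or if a joint passes its speed limit or range.

## Working session

There is one attempt and no reset: what is moved stays moved. The work goes in short steps, Python scripts to look and compute and a tool call to move; the robot and the scene stay as the last step left them, time stands still between calls to the robot, and variables do not carry over. Pictures are saved under pics/ and viewed, at most 14 in all, crops included, and the job is handed in when it is done.

Besides the shell and the picture viewer there is one more tool, called after "Call:" by a JSON object that holds its "api" and its "payload", one argument or row to a line. servo_tool: Moves the arm, as the interface text tells. Its arguments: {"type":"object","properties":{"deltas":{"type":"array"},"grip_force":{"type":"number"}},"required":["deltas"]}

```bash
ls; mkdir -p pics; cat > h.py <<'E'
import numpy as np, cv2
from workcell import status, vision, manip
def grab(n):
    f=vision.grab_frame(n); np.savez(f'pics/{n}.npz',**f); return f
def load(n): return dict(np.load(f'pics/{n}.npz'))
def ray(f,u,v):
    fl=200/np.tan(np.radians(float(f['fov_y']))/2)
    d=np.array([(u-f['cx'])/fl,(v-f['cy'])/fl,1.]); return -f['R'].T@f['t'], f['R'].T@d
def onz(f,u,v,z):
    o,d=ray(f,u,v); return o+d*(z-o[2])/d[2]
def dep(f,u,v):
    o,d=ray(f,u,v); return o+d*f['depth'][int(v),int(u)]
def proj(f,X):
    fl=200/np.tan(np.radians(float(f['fov_y']))/2); c=f['R']@np.array(X)+f['t']
    return np.array([c[0]/c[2]*fl+f['cx'],c[1]/c[2]*fl+f['cy']])
def save(n,im): cv2.imwrite(f'pics/{n}.png',im[...,::-1])
def blobs(f,lo,hi,amin=15):
    hsv=cv2.cvtColor(f['pixels'],cv2.COLOR_RGB2HSV); m=cv2.inRange(hsv,np.array(lo),np.array(hi))
    n,l,s,c=cv2.connectedComponentsWithStats(m); return [(s[i,4],c[i].round(1),s[i,:4]) for i in range(1,n) if s[i,4]>=amin],m
E
python3 - <<'E'
from h import *
s=status.sense(); print(s)
for n in ['scene','side','wrist']:
    f=grab(n); save(n+'0',f['pixels']); print(n,f['fov_y'],(-f['R'].T@f['t']).round(3),f['R'].round(2).tolist())
a=load('scene')['pixels'];b=load('wrist')['pixels']
E
```

```text
pics
{'t': 0.0, 'joint_positions': array([-0.06288266,  0.38427655,  0.01640772,  1.37111859, -0.00627796,
        1.38815049, -0.04651059]), 'joint_vel': array([ 1.76472019e-03,  2.84048273e-04, -3.75730004e-05,  1.25459905e-03,
        1.36853649e-03, -6.04662523e-04,  1.73544897e-06]), 'effort': array([-4.50568632e-04, -6.27588844e+01,  8.43669288e-01, -3.71825659e+01,
        1.65239023e-02,  1.39937960e-02, -1.08329079e-04]), 'tcp_pos': array([ 6.24518882e-01, -1.42131948e-06,  2.23871293e-01]), 'eef_rot': array([-6.48272735e-04,  7.07103367e-01,  7.07109555e-01, -6.96331452e-04]), 'wrist_force': array([ 0.78311928, -0.17526081,  0.23390284]), 'torque': array([0.02231176, 0.03781576, 0.00126652]), 'grasp_force': 0.0, 'width': 1.001031718496852}
scene 45.666766441496385 [ 0.137 -0.6    0.925] [[0.84, -0.55, 0.01], [-0.41, -0.64, -0.66], [0.37, 0.55, -0.75]]
side 50.753909811185906 [-0.361 -0.117  0.718] [[0.17, -0.99, -0.01], [-0.56, -0.09, -0.82], [0.81, 0.14, -0.57]]
wrist 60.54409599949454 [0.626 0.084 0.373] [[1.0, -0.0, -0.0], [-0.0, -0.95, 0.33], [-0.0, -0.33, -0.95]]
```

View pics/scene0.png

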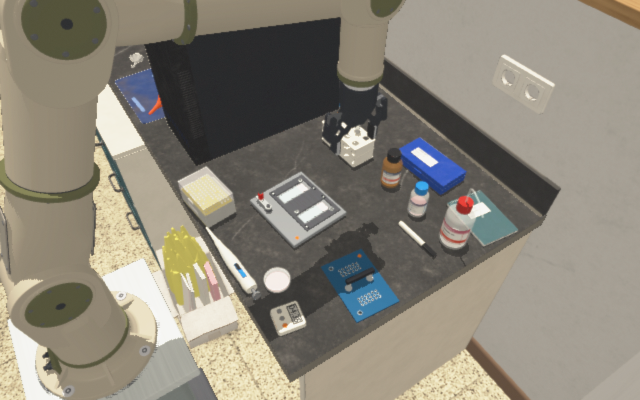

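View pics/side0.png

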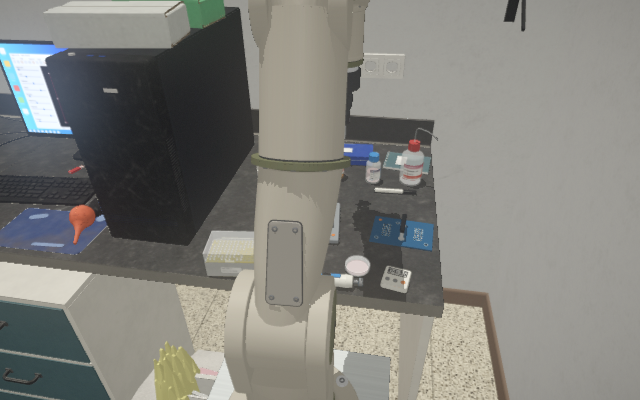

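The scene view shows the template at about (360,285), the jig at (298,208) with its red knob near (262,197), and the timer and dish near (287,318) and (277,280). Next I'll get an enlarged crop and the wrist picture.

```bash
python3 - <<'E'
from h import *
f=load('scene'); im=f['pixels'][165:335,235:415]; save('crop1',cv2.resize(im,None,fx=3.5,fy=3.5,interpolation=cv2.INTER_CUBIC)[:600])
for nm,lo,hi in [('orange',(8,150,150),(20,255,255)),('red',(0,150,100),(6,255,255)),('blue',(98,150,60),(112,255,220))]:
    print(nm,[(b[0],b[1],dep(f,*b[1]).round(3)) for b in blobs(f,lo,hi,4)[0] if 230<b[1][0]<420 and b[1][1]>160])
m=blobs(f,(98,120,50),(112,255,230))[1]; m[:, :300]=0;m[:240]=0
c=max(cv2.findContours(m,0,2)[0],key=cv2.contourArea)
P=np.array([onz(f,*p[0],0.004)[:2] for p in c],np.float32); r=cv2.minAreaRect(P); print(r,cv2.boxPoints(r).round(3).tolist())
# jig top
o=[dep(f,u,v) for v in range(170,250,4) for u in range(245,350,4)]
E
```

```text
orange [(np.int32(8), array([391.5, 184.9]), array([0.78 , 0.018, 0.013])), (np.int32(4), array([296.5, 237.5]), array([0.477, 0.003, 0.013])), (np.int32(6), array([359. , 255.5]), array([ 0.578, -0.114,  0.002])), (np.int32(11), array([284.6, 325.1]), array([ 0.337, -0.179,  0.014]))]
red [(np.int32(20), array([260.2, 195.6]), array([0.456, 0.142, 0.047]))]
blue [(np.int32(2000), array([360. , 286.7]), array([ 0.53 , -0.183,  0.001]))]
((0.531346321105957, -0.17602437734603882), (0.160003662109375, 0.10971175879240036), 85.33621978759766) [[0.4699999988079071, -0.25099998712539673], [0.5799999833106995, -0.25999999046325684], [0.5929999947547913, -0.10100000351667404], [0.4830000102519989, -0.09200000017881393]]
```

View pics/crop1.png

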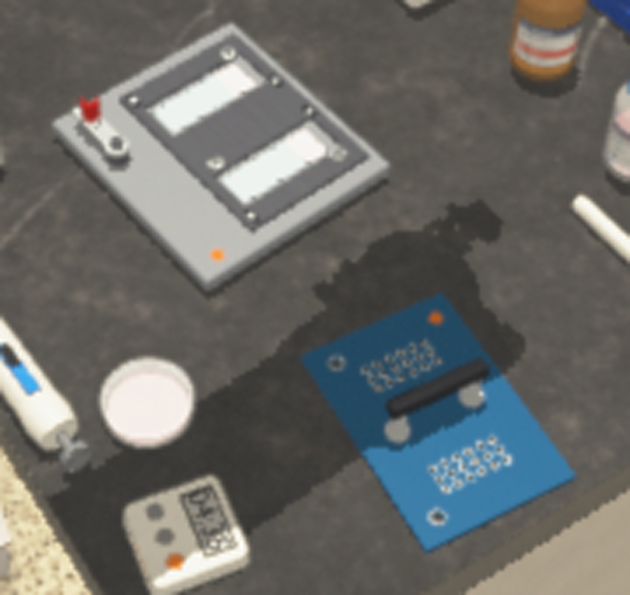

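View pics/wrist0.png

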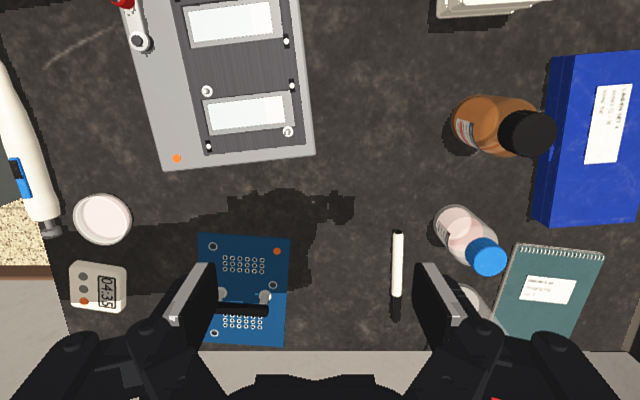

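The wrist view confirms that the template's dot points to +x+y, so it sits about 180° from the jig. I'll take a closer look at the jig and pins from above before grasping.

Call:
{"api": "servo_tool", "payload": {
  "deltas": [
    [0,0,0,-3,4,-1,1],
    [0,0,0,-6,8,-3,1],
    [0,0,0,-8,12,-5,1],
    [0,0,0,-8,14,-6,1],
    [0,0,0,-8,14,-6,1],
    [0,0,0,-8,14,-6,1],
    [0,0,0,-8,14,-6,1]
  ]
}}

```text
t: 0.85
tcp_pos: [0.5457, 0.1385, 0.1653]
eef_rot: [0.0, 0.708, 0.706, 0.0]
wrist_force: [-0.2, -0.7, -0.4]
width: 0.999
grasp_force: 0.0
```

```bash
python3 - <<'E'
from h import *
w=load('wrist')
m=blobs(w,(98,120,40),(112,255,230))[1]; m[:, 300:]=0;m[:225]=0
c=cv2.convexHull(np.vstack([k for k in cv2.findContours(m,0,2)[0] if cv2.contourArea(k)>200]))
P=np.array([onz(w,*p[0],0.004)[:2] for p in c],np.float32); r=cv2.minAreaRect(P); print('tmpl wrist',r,cv2.boxPoints(r).round(4).tolist())
f=grab('wrist'); save('wrist1',f['pixels']); print(status.sense()['tcp_pos'])
E
```

```text
tmpl wrist ((0.5343766212463379, -0.17388206720352173), (0.16188758611679077, 0.10984402894973755), 85.33265686035156) [[0.4731000065803528, -0.2500999867916107], [0.5824999809265137, -0.2590000033378601], [0.5957000255584717, -0.09769999980926514], [0.4862000048160553, -0.08869999647140503]]
[0.54582093 0.1383464  0.16533855]
```

View pics/wrist1.png

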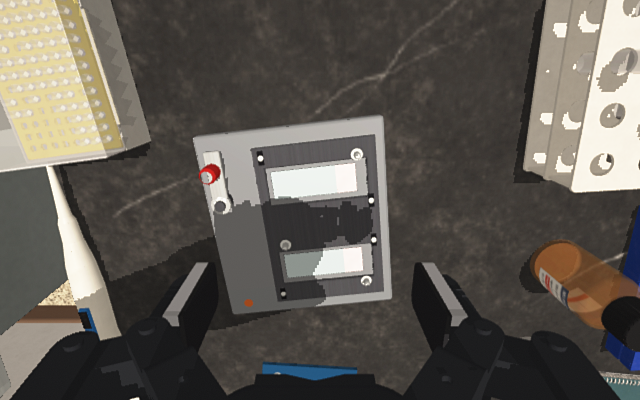

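The wrist view shows pins at about (357,154), (366,281), (286,245), the jig dot at (248,303), the pivot at (221,206) and the knob at (209,174). I'll zoom in to refine these.

```bash
python3 - <<'E'
from h import *
f=load('wrist'); p=f['pixels']
c=[(357,154),(366,281),(286,245),(248,303),(221,206),(209,174)]
t=[cv2.resize(p[v-16:v+16,u-16:u+16],(256,256),interpolation=cv2.INTER_NEAREST) for u,v in c]
save('mos1',np.vstack([np.hstack(t[:3]),np.hstack(t[3:])]))
for (u,v),z in zip(c,[.0285,.0285,.0285,.016,.033,.053]): print(u,v,onz(f,u,v,z).round(4),dep(f,u,v).round(4))
E
```

```text
357 154 [0.5828 0.1602 0.0285] [0.5839 0.1584 0.0202]
366 281 [0.5962 0.0356 0.0285] [0.5966 0.0343 0.0266]
286 245 [0.5201 0.0745 0.0285] [0.5199 0.0734 0.0262]
248 303 [0.4778 0.0015 0.016 ] [0.4779 0.002  0.0167]
221 206 [0.4647 0.1151 0.033 ] [0.4652 0.1158 0.0347]
209 174 [0.4635 0.1498 0.053 ] [0.4563 0.1435 0.0304]
```

View pics/mos1.png

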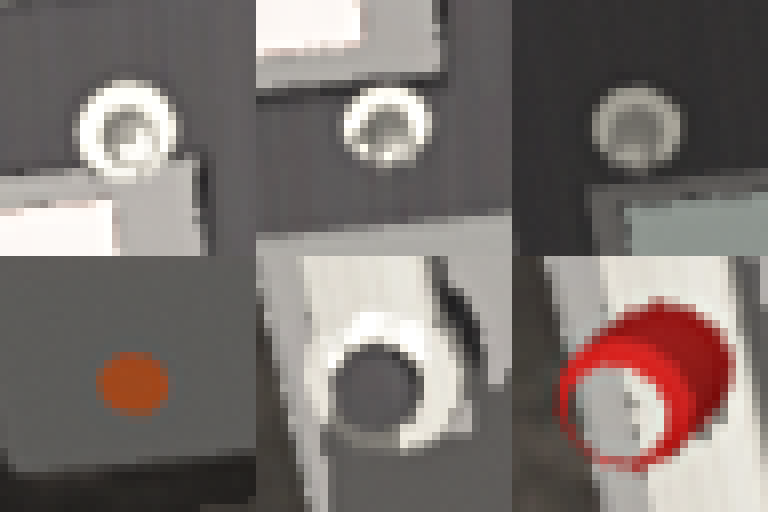

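```bash
python3 - <<'E'
from h import *
f=load('wrist'); np.set_printoptions(linewidth=200)
for u,v in [(357,154),(366,281),(286,245)]:
    print(u,v); print(np.array([[round(1000*dep(f,a,b)[2]) for a in range(u-9,u+10)] for b in range(v-9,v+10)]))
E
```

```text
357 154
[[ 20  20  20  21  21  21  20  19  20  21  21  19  20  20  20  19  21  21  19]
 [ 19  21  19  21  20  21  20  21  20  18  19  19  20  20  19  20  21  19  19]
 [ 20  20  19  20  20  20  20  19  19  20  21  20  20  19  20  19  20  20  19]
 [ 19  20  19  20  20  19  19  19  22  20  20  20  20  20  20  19  20  21  20]
 [ 20  21  20  19  20  20  18  20  20  20  20  20  21  20  21  21  20  21  19]
 [ 19  19  19  19  20  20  19  20  20  21  20  22  20  20  21  19  20  19  20]
 [ 19  20  20  19  19  20  22  22  23  23  22  19  20  20  20  19  20  20  20]
 [ 21  20  20  21  20  19  22  25  26  26  26  23  22  21  20  21  20  19  20]
 [ 20  20  19  21  21  20  25  28  29  28  27  26  21  19  19  20  20  20  20]
 [ 20  19  19  20  20  21  27  27  28  20  20  28  26  20  20  20  20  21  19]
 [ 19  20  20  19  20  21  27  28  20  21  20  20  27  21  21  21  18  19  21]
 [ 19  20  19  21  19  20  27  29  20  21  20  20  27  20  20  20  19  20  18]
 [ 20  20  19 314  20  20  20  28  20  21  20  20  21  20  19  19  18  16  20]
 [ 20  20  19  19  20  21  21  19  27  28  27  20  21  15  18  16
[... 2729 characters left out ...]
20  21  21  25  27  28  29  27  27  20  20  20  20  20  19  21  22]
 [ 20  20  19  19  20  26  27  20  20  28  28  19  20  20  19  18  19  20  21]
 [ 20  19  19  20  20  27  20  20  20  21  28  20  19  20  20  22  20  19  20]
 [ 21  21  19  21  19  20  22  21  20  20  27  19  20  18  20  20  21  20  21]
 [ 20  20  20 314  20  19  20  19  20  19  19  21  20  20  21  19  19  20  19]
 [ 20  21  20  21  20  20  20  19  20  19  20  17  16  16  15  15  15  16  17]
 [ 20  18  17  16  17  15  16  17  16  14  15  16  15  16  16  16  16  15  16]
 [ 19  19  16  15  16  16  16  16  16  15  16  15  16  14  16  16  15  16  16]
 [ 18  19  17  16  15  16  15  16  17  16  16  16  16  17  16  17  16  15  16]]
```

```bash
cat > pins.py <<'E'
from h import *
from scipy.optimize import least_squares
H=np.array([(37,64),(37,-64),(-37,-16)])/1e3
def rot(a): return np.array([[np.cos(a),-np.sin(a)],[np.sin(a),np.cos(a)]])
def fit(f,c):
    S=[]
    for (u,v),h in zip(c,H):
        for b in range(v-10,v+11):
            for a in range(u-10,u+11):
                X=dep(f,a,b)
                if .0225<X[2]<.03: S.append(np.r_[X,h])
    S=np.array(S); r=np.interp(S[:,2],[.0255,.0285],[.003,.0018])
    def res(p):
        q=p[:2]+S[:,3:]@rot(p[2]).T-S[:,:2]; return np.linalg.norm(q,axis=1)-r
    s=least_squares(res,[.552,.095,.1],loss='soft_l1',f_scale=.0007)
    print('pins pose',s.x.round(4),'rms',np.sqrt(np.mean(res(s.x)**2)).round(5),len(S))
    return s.x
if __name__=='__main__':
    f=load('wrist'); p=fit(f,[(357,154),(366,281),(286,245)])
    for h in H: print(proj(f,np.r_[p[:2]+rot(p[2])@h,.0285]).round(1))
    # jig outline: block top z~.016, xy beyond frame
    Z=np.array([[dep(f,a,b) for a in range(180,410)] for b in range(105,325)]).reshape(-1,3)
    Z=Z[(Z[:,2]>.010)&(Z[:,2]<.0225)&(Z[:,0]>.42)&(Z[:,0]<.63)&(Z[:,1]>-.04)&(Z[:,1]<.21)]
    r=cv2.minAreaRect(np.float32(Z[:,:2])); print(r)
    q=(Z[:,:2]-p[:2])@rot(p[2]); print(np.percentile(q,[.2,1,99,99.8],axis=0).round(4))
    for u,v,z,e in [(248,303,.016,(-82,-80)),(221,206,.033,(-84,34))]:
        print(((onz(f,u,v,z)[:2]-p[:2])@rot(p[2])*1e3).round(1),e)
    g=load('scene'); print('scene jig dot',((onz(g,296.5,237.5,.016)[:2]-p[:2])@rot(p[2])*1e3).round(1))
E
python3 pins.py
```

```text
pins pose [0.5536 0.091  0.113 ] rms 0.00035 83
[357.3 155.7]
[367.2 284.6]
[284.5 248.5]
((0.5326492786407471, 0.08929529041051865), (0.1685314029455185, 0.1879361867904663), 6.31576681137085)
[[-0.1037 -0.0921]
 [-0.1021 -0.0897]
 [ 0.0611  0.0935]
 [ 0.0626  0.0943]]
[-85.4 -80.4] (-82, -80)
[-85.6  34. ] (-84, 34)
scene jig dot [-87.2 -79.9]
```

Call:
{"api": "servo_tool", "payload": {
  "deltas": [
    [0,0,0.149,0,-3.2,0,1],
    [0,0,0.298,0,-6.4,0,1],
    [0,0,0.447,0,-9.6,0,1],
    [0,0,0.596,0,-12.8,0,1],
    [0,0,0.745,-0.3,-16,0,1],
    [0,0,0.894,-0.6,-19.2,-0.5,1],
    [0,0,1.043,-0.9,-22.4,-1,1],
    [0,0,1.192,-1.2,-25.6,-1.5,1],
    [0,0,1.341,-1.2,-28.8,-2,1],
    [0,0,1.489,-1.2,-31.4,-2.5,1],
    [0,0,1.489,-1.2,-31.4,-2.5,1],
    [0,0,1.489,-1.2,-31.4,-2.5,1]
  ]
}}

```text
t: 2.1
tcp_pos: [0.5326, -0.1758, 0.14]
eef_rot: [0.0, 0.044, 0.999, -0.0]
wrist_force: [-0.1, 0.1, 1.1]
width: 1.002
grasp_force: 0.0
```

```bash
python3 - <<'E'
from h import *
f=grab('wrist'); save('wrist2',f['pixels'])
s=status.sense(); print(s['tcp_pos'],s['joint_positions'].round(2))
m=blobs(f,(98,120,40),(112,255,230))[1]
cs=[k for k in cv2.findContours(m,0,2)[0] if cv2.contourArea(k)>300]; c=cv2.convexHull(np.vstack(cs)); print(cv2.boundingRect(c))
P=np.array([onz(f,*p[0],0.004)[:2] for p in c],np.float32); r=cv2.minAreaRect(P); print(r)
Z=np.array([dep(f,a,b) for a in range(100,540) for b in range(0,400)])
Z=Z[(Z[:,2]>.030)&(Z[:,2]<.045)&(abs(Z[:,0]-.533)<.045)&(abs(Z[:,1]+.175)<.03)]
print('bar',len(Z),np.percentile(Z,[1,50,99],axis=0).round(4)); t=Z[Z[:,2]>.037]; print(len(t),cv2.minAreaRect(np.float32(t[:,:2])))
E
```

```text
[ 0.53300568 -0.17434968  0.14017247] [ 0.31  0.3  -0.07  1.67  0.02  1.17  1.73]
(218, 114, 196, 124)
((0.5340262055397034, -0.17496995627880096), (0.15995338559150696, 0.11037483811378479), 85.35712432861328)
bar 1363 [[ 0.4983 -0.1825  0.035 ]
 [ 0.53   -0.1749  0.0395]
 [ 0.5675 -0.1675  0.0412]]
1316 ((0.5335519313812256, -0.1753089725971222), (0.011582165956497192, 0.07102446258068085), 85.44200897216797)
```

View pics/wrist2.png

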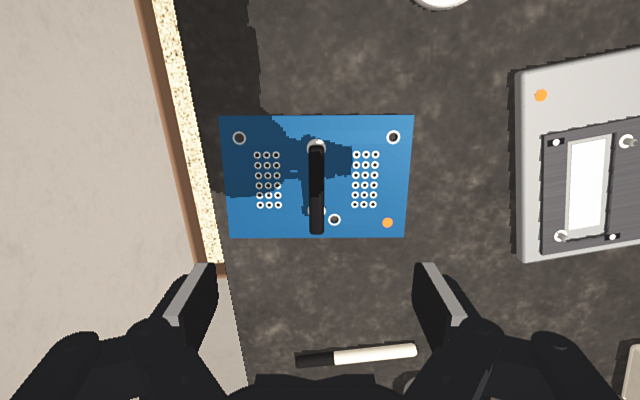

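The view shows the handle at (317,190) and the dot at (387,222). The poses agree to within 1 mm, so I'm descending and grasping.

Call:
{"api": "servo_tool", "payload": {
  "deltas": [
    [0,0,0,0.1,-0.1,-3,1],
    [0,0,0,0.1,-0.1,-6,1],
    [0,0,0,0.1,-0.1,-8.5,1],
    [0,0,0,0.1,-0.1,-9.8,1],
    [0,0,0,0.1,-0.1,-9.8,1],
    [0,0,0,0.1,-0.1,-9.8,-1],
    [0,0,0,0.1,-0.1,-9.8,-1],
    [0,0,0,0.1,-0.1,-9.8,-1],
    [0,0,0,0.1,-0.1,-9.8,-1],
    [0,0,0,0.1,-0.1,-9.8,-1],
    [0,0,0,0.1,-0.1,-9.8,-1],
    [0,0,0,0.1,-0.1,-9.8,-1]
  ],
  "grip_force": 70
}}

```text
t: 3.35
tcp_pos: [0.534, -0.175, 0.0419]
eef_rot: [0.0, 0.041, 0.999, -0.0]
wrist_force: [-0.1, -0.0, -0.9]
width: -0.001
grasp_force: 0.0
```

Call:
{"api": "servo_tool", "payload": {
  "deltas": [
    [0,0,0,0,0,0,-1],
    [0,0,0,0,0,0.5,-1],
    [0,0,0,0,0,2,-1],
    [0,0,0,0,0,5,-1],
    [0,0,0,0,0,8,-1],
    [0,0,0,0,0,10,-1],
    [0,0,0,0,0,10,-1],
    [0,0,0,0,0,10,-1]
  ]
}}

```text
t: 4.15
tcp_pos: [0.5342, -0.175, 0.1423]
eef_rot: [0.0, 0.041, 0.999, -0.0]
wrist_force: [0.9, 0.6, -1.4]
width: -0.003
grasp_force: 0.0
```

```bash
python3 - <<'E'
from h import *
f=grab('wrist'); g=grab('side'); s=grab('scene')
a=cv2.resize(f['pixels'],(480,300)); b=cv2.resize(s['pixels'][165:365,260:460],(300,300)); save('both3',np.hstack([a,b]))
m=blobs(f,(98,120,40),(112,255,230))[1]
cs=[k for k in cv2.findContours(m,0,2)[0] if cv2.contourArea(k)>300]; c=cv2.convexHull(np.vstack(cs)); print(cv2.boundingRect(c))
P=np.array([onz(f,*p[0],0.004)[:2] for p in c],np.float32); print(cv2.minAreaRect(P), manip.tcp_to_tips, status.sense()['width'])
E
```

```text
(218, 112, 195, 123)
((0.5335965156555176, -0.17508241534233093), (0.15978138148784637, 0.10998471081256866), 85.30328369140625) 0.025 -0.00043376389690979035
```

View pics/both3.png

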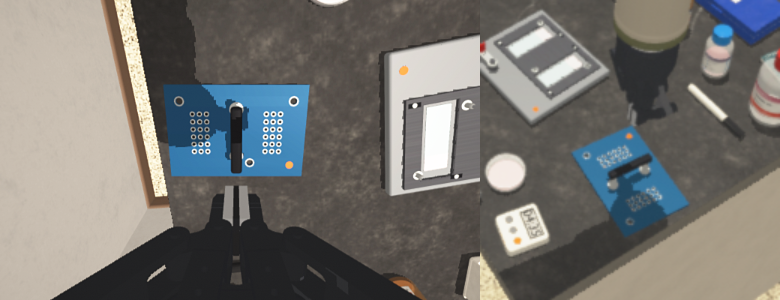

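```bash
python3 - <<'E'
from h import *
f=load('wrist'); s=status.sense(); print(s['tcp_pos'],s['eef_rot'])
for v in range(236,300,4): print(v,[dep(f,u,v).round(3).tolist() for u in (304,314,326)])
# template height check
for u,v in [(240,150),(390,200),(316,190),(316,150)]: print(dep(f,u,v).round(4))
E
```

```text
[ 0.53322232 -0.17476669  0.14068832] [-1.05965274e-03  4.08653842e-02  9.99164076e-01  2.15196860e-04]
236 [[0.592, -0.19, -0.001], [0.593, -0.181, -0.001], [0.593, -0.169, -0.0]]
240 [[0.596, -0.19, 0.0], [0.596, -0.181, 0.0], [0.598, -0.17, -0.0]]
244 [[0.6, -0.191, 0.0], [0.601, -0.181, -0.0], [0.602, -0.17, -0.0]]
248 [[0.524, -0.179, 0.154], [0.524, -0.175, 0.154], [0.524, -0.169, 0.153]]
252 [[0.523, -0.179, 0.158], [0.524, -0.175, 0.158], [0.524, -0.169, 0.157]]
256 [[0.524, -0.179, 0.161], [0.524, -0.175, 0.161], [0.524, -0.169, 0.161]]
260 [[0.523, -0.179, 0.164], [0.524, -0.175, 0.164], [0.524, -0.17, 0.164]]
264 [[0.524, -0.179, 0.167], [0.524, -0.175, 0.167], [0.525, -0.17, 0.167]]
268 [[0.524, -0.179, 0.17], [0.524, -0.175, 0.17], [0.525, -0.17, 0.17]]
272 [[0.524, -0.179, 0.173], [0.523, -0.174, 0.174], [0.524, -0.17, 0.174]]
276 [[0.524, -0.178, 0.176], [0.524, -0.175, 0.177], [0.524, -0.17, 0.176]]
280 [[0.524, -0.178, 0.179], [0.523, -0.174, 0.18], [0.524, -0.17, 0.179]]
284 [[0.523, -0.178, 0.182], [0.524, -0.175, 0.181], [0.525, -0.17, 0.181]]
288 [[0.523, -0.178, 0.185], [0.524, -0.174, 0.185], [0.525, -0.17, 0.184]]
292 [[0.524, -0.178, 0.186], [0.524, -0.175, 0.187], [0.525, -0.17, 0.185]]
296 [[0.523, -0.178, 0.19], [0.526, -0.175, 0.186], [0.523, -0.17, 0.191]]
[ 0.5049 -0.2362  0.0044]
[ 0.5609 -0.1098  0.0033]
[ 0.5339 -0.1741  0.0403]
[ 0.5031 -0.1716  0.039 ]
```

The fingertips measure about z = 0.154 with the TCP at 0.142. That puts the real tips about 12 mm behind the reported TCP, not 25 mm ahead as stated, which is why the grasp closed above the bar. I'll go down further in stages and watch the force.

Call:
{"api": "servo_tool", "payload": {
  "deltas": [
    [0,0,0,0,0,-3,1],
    [0,0,0,0,0,-6,1],
    [0,0,0,0,0,-9,1],
    [0,0,0,0,0,-11,1],
    [0,0,0,0,0,-12,1],
    [0,0,0,0,0,-12.5,1],
    [0,0,0,0,0,-12.5,1]
  ]
}}

```text
t: 5.0
tcp_pos: [0.5338, -0.1749, 0.0166]
eef_rot: [-0.0, 0.041, 0.999, 0.0]
wrist_force: [-0.1, -0.5, -0.3]
width: 0.998
grasp_force: 0.0
```

Call:
{"api": "servo_tool", "payload": {
  "deltas": [
    [0,0,0,0,0,-0.5,1],
    [0,0,0,0,0,-1,1],
    [0,0,0,0,0,-1,-1],
    [0,0,0,0,0,-1,-1],
    [0,0,0,0,0,-1,-1],
    [0,0,0,0,0,-1,-1],
    [0,0,0,0,0,-1,-1],
    [0,0,0,0,0,-1,-1]
  ]
}}

```text
t: 5.8
tcp_pos: [0.5342, -0.175, 0.0072]
eef_rot: [0.0, 0.041, 0.999, -0.0]
wrist_force: [-0.0, 0.5, 1.8]
width: 0.125
grasp_force: 68.7
```

Call:
{"api": "servo_tool", "payload": {
  "deltas": [
    [0,0,0,0,0,0.5,-1],
    [0,0,0,0,0,2,-1],
    [0,0,0,0,0,4,-1],
    [0,0,0,0,0,6,-1],
    [0,0,0,0,0,8,-1],
    [0,0,0,0,0,9,-1],
    [0,0,-0.14,0,1,9,-1],
    [0,0,-0.28,0,3,9,-1],
    [0,0,-0.42,0,5,9,-1],
    [0,0,-0.56,0,7,9,-1],
    [0,0,-0.7,0,9,9,-1],
    [0,0,-0.84,0,11,9,-1]
  ]
}}

```text
t: 7.0
tcp_pos: [0.5333, -0.0641, 0.0962]
eef_rot: [-0.001, 0.447, 0.894, -0.0]
wrist_force: [-0.1, 0.7, -2.9]
width: 0.124
grasp_force: 68.3
```

Call:
{"api": "servo_tool", "payload": {
  "deltas": [
    [0,0,-0.14,0.2,1.6,0,-1],
    [0,0,-0.28,0.4,3.2,0,-1],
    [0,0,-0.42,0.6,4.8,0,-1],
    [0,0,-0.56,0.8,6.4,0,-1],
    [0,0,-0.7,1,8,0,-1],
    [0,0,-0.84,1.2,9.6,0,-1],
    [0,0,-0.98,1.4,11.2,0,-1],
    [0,0,-1.12,1.6,12.8,0,-1],
    [0,0,-1.26,1.8,14,0,-1],
    [0,0,-1.4,2,15,0,-1],
    [0,0,-1.54,2,15.6,0,-1],
    [0,0,-1.68,2,15.6,0,-1]
  ]
}}

```text
t: 8.2
tcp_pos: [0.5533, 0.0925, 0.0961]
eef_rot: [-0.0, 0.964, 0.265, -0.001]
wrist_force: [1.0, -0.3, -3.8]
width: 0.125
grasp_force: 68.3
```

Call:
{"api": "servo_tool", "payload": {
  "deltas": [
    [0,0,-0.14,0,0,0,-1],
    [0,0,-0.28,0,0,0,-1],
    [0,0,-0.42,0,0,-1,-1],
    [0,0,-0.428,0,0,-2,-1],
    [0,0,-0.428,0,0,-3,-1],
    [0,0,-0.428,0,0,-3,-1],
    [0,0,-0.428,0,0,-3,-1],
    [0,0,-0.428,0,0,-3,-1]
  ]
}}

```text
t: 9.0
tcp_pos: [0.5543, 0.091, 0.0672]
eef_rot: [-0.0, 0.998, 0.056, 0.0]
wrist_force: [0.2, 0.5, -3.2]
width: 0.123
grasp_force: 68.2
```

```bash
python3 - <<'E'
from h import *
s=status.sense(); print(s['tcp_pos'],s['eef_rot'],s['joint_positions'].round(2),s['wrist_force'],s['torque'],s['width'])
f=grab('wrist'); save('wrist4',f['pixels']); g=grab('scene')
b=cv2.resize(g['pixels'][140:270,220:380],(480,390),interpolation=cv2.INTER_CUBIC); a=cv2.resize(f['pixels'],(312,195)); a=np.vstack([a,np.zeros_like(a)]); save('both4',np.hstack([a,b]))
E
```

```text
[0.5542835  0.09097776 0.06721714] [-9.26627351e-05  9.98410346e-01  5.63622138e-02  2.70589830e-04] [-0.42  0.38  0.25  1.76 -0.11  1.02 -1.59] [ 0.2260825   0.46303959 -3.24119796] [ 0.01241124 -0.04615453  0.0138768 ] 0.12340736520663056
```

View pics/both4.png

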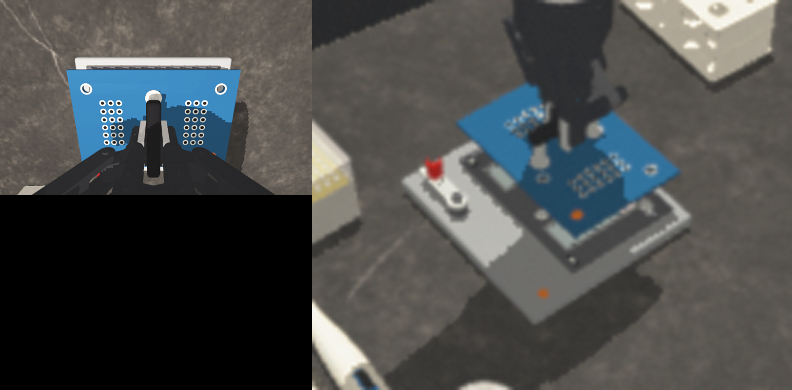

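```bash
python3 - <<'E'
from h import *
from pins import rot,H
f=load('wrist'); m=blobs(f,(98,110,40),(112,255,230))[1]
zt=.0672-.007+.004
ys,xs=np.nonzero(m); P=np.array([dep(f,u,v) for u,v in zip(xs,ys)]); k=abs(P[:,2]-zt)<.012; P=P[k]
A=np.c_[P[:,:2]-[.554,.091],np.ones(len(P))]; co=np.linalg.lstsq(A,P[:,2],rcond=None)[0]; print('plane',co.round(4),zt)
hs=[]
cs,hi=cv2.findContours(m,cv2.RETR_CCOMP,2)
for i,c in enumerate(cs):
    if hi[0][i][3]>=0 and cv2.contourArea(c)>60:
        (u,v),r=cv2.minEnclosingCircle(c); X=onz(f,u,v,zt); print(round(u),round(v),round(r,1),X.round(4),((X[:2]-[.5536,.091])@rot(.112)*1e3).round(1))
c=max(cs,key=cv2.contourArea); P=np.array([onz(f,*p[0],zt)[:2] for p in c]); q=(P-[.5536,.091])@rot(.112)
print(np.percentile(q,[0.5,99.5],axis=0))
top=[p[0] for p in c if q is not None]; e=q[(q[:,0]>q[:,0].max()-.004)&(abs(q[:,1])<.07)]; print('edge slope',np.polyfit(e[:,1],e[:,0],1))
E
```

```text
plane [-0.0001 -0.0002  0.0638] 0.0642
410 292 7.0 [0.5394 0.039  0.0642] [-19.9 -50.1]
396 292 7.0 [0.538  0.0466 0.0642] [-20.5 -42.4]
380 292 7.1 [0.5374 0.0546 0.0642] [-20.2 -34.3]
249 292 6.8 [0.5301 0.122  0.0642] [-19.9  33.5]
234 292 7.0 [0.5288 0.1301 0.0642] [-20.3  41.6]
218 292 7.0 [0.5283 0.1379 0.0642] [-19.9  49.5]
412 277 7.2 [0.5481 0.0397 0.0642] [-11.2 -50.4]
396 276 7.0 [0.5474 0.0479 0.0642] [-10.9 -42.2]
381 276 7.2 [0.5466 0.0557 0.0642] [-10.9 -34.3]
248 276 7.1 [0.539  0.1231 0.0642] [-10.9  33.6]
232 276 7.0 [0.5381 0.131  0.0642] [-10.9  41.5]
217 276 7.3 [0.5372 0.139  0.0642] [-10.9  49.5]
414 261 7.3 [0.5573 0.0408 0.0642] [ -2.  -50.3]
398 261 7.3 [0.5564 0.0488 0.0642] [ -2.  -42.2]
382 261 7.2 [0.5553 0.0567 0.0642] [ -2.1 -34.3]
247 261 7.3 [0.5479 0.1241 0.0642] [-2.  33.6]
231 261 7.3 [0.547  0.1321 0.0642] [-2.  41.6]
215 262 7.4 [0.5458 0.1401 0.0642] [-2.3 49.6]
416 246 7.3 [0.5659 0.0417 0.0642] [  6.7 -50.4]
400 245 7.2 [0.5652 0.0498 0.0642] [  7.  -42.3]
383 245 7.3 [0.5645 0.0578 0.0642] [  7.1 -34.2]
246 245 7.3 [0.5568 0.1251 0.0642] [ 6
[... 176 characters left out ...]
08 0.0642] [ 15.9 -42.3]
385 229 7.5 [0.573  0.0585 0.0642] [ 15.6 -34.4]
245 229 7.6 [0.5655 0.1262 0.0642] [15.7 33.6]
228 228 7.4 [0.5647 0.1342 0.0642] [15.8 41.6]
212 228 7.6 [0.5638 0.1421 0.0642] [15.8 49.6]
420 212 7.6 [0.5838 0.0437 0.0642] [ 24.7 -50.4]
402 211 7.8 [0.5832 0.0518 0.0642] [ 25.  -42.2]
386 211 7.6 [0.5823 0.0598 0.0642] [ 25.  -34.2]
244 211 7.8 [0.5747 0.1271 0.0642] [25.  33.5]
226 212 7.6 [0.5735 0.1351 0.0642] [24.7 41.6]
210 211 7.6 [0.5729 0.143  0.0642] [25.  49.5]
453 182 13.7 [0.5999 0.0315 0.0642] [ 39.4 -64.3]
176 182 13.7 [0.5857 0.1586 0.0642] [39.5 63.6]
[[-0.04429916 -0.08023897]
 [ 0.05800341  0.07949221]]
edge slope [-4.87007694e-05  5.77623542e-02]
```

The plate is level, and its yaw matches the pins. In the hand its centre reads about 2.4 mm beyond the pins in jig x. I'll correct part of that and lower it until it touches the pin tips.

Call:
{"api": "servo_tool", "payload": {
  "deltas": [
    [0,0,0,-0.15,0,-1,-1],
    [0,0,0,-0.15,0,-2,-1],
    [0,0,0,-0.15,0,-2.6,-1],
    [0,0,0,-0.15,0,-2.8,-1],
    [0,0,0,-0.15,0,-2.9,-1],
    [0,0,0,-0.15,0,-2.9,-1]
  ]
}}

```text
t: 9.7
tcp_pos: [0.5526, 0.091, 0.0379]
eef_rot: [-0.0, 0.998, 0.056, 0.0]
wrist_force: [1.1, 0.8, -2.9]
width: 0.125
grasp_force: 68.3
```

Call:
{"api": "servo_tool", "payload": {
  "deltas": [
    [0,0,0,0,0,-0.06,-1],
    [0,0,0,0,0,-0.12,-1],
    [0,0,0,0,0,-0.18,-1],
    [0,0,0,0,0,-0.24,-1],
    [0,0,0,0,0,-0.24,-1]
  ]
}}

```text
t: 10.2
tcp_pos: [0.5524, 0.091, 0.0354]
eef_rot: [-0.0, 0.998, 0.056, 0.0]
wrist_force: [0.8, -0.7, -3.6]
width: 0.126
grasp_force: 68.3
```

Call:
{"api": "servo_tool", "payload": {
  "deltas": [
    [0,0,0,0,0,-0.05,-1],
    [0,0,0,0,0,-0.1,-1],
    [0,0,0,0,0,-0.1,-1]
  ]
}}

```text
t: 10.5
tcp_pos: [0.5524, 0.0911, 0.0344]
eef_rot: [-0.0, 0.998, 0.056, -0.0]
wrist_force: [0.3, 0.7, -3.5]
width: 0.121
grasp_force: 68.3
```

Call:
{"api": "servo_tool", "payload": {
  "deltas": [
    [0,0,0,0,0,-0.05,-1],
    [0,0,0,0,0,-0.05,-1]
  ]
}}

```text
t: 10.7
tcp_pos: [0.5525, 0.0911, 0.0339]
eef_rot: [-0.0, 0.998, 0.056, 0.0]
wrist_force: [0.2, 0.1, -3.4]
width: 0.123
grasp_force: 68.3
```

Call:
{"api": "servo_tool", "payload": {
  "deltas": [
    [0,0,0,0,0,-0.05,-1],
    [0,0,0,0,0,-0.05,-1]
  ]
}}

```text
t: 10.9
tcp_pos: [0.5524, 0.091, 0.0334]
eef_rot: [-0.0, 0.998, 0.056, -0.0]
wrist_force: [-0.7, 0.4, -4.1]
width: 0.126
grasp_force: 68.3
```

Call:
{"api": "servo_tool", "payload": {
  "deltas": [
    [0,0,0,0,0,-0.05,-1],
    [0,0,0,0,0,-0.05,-1]
  ]
}}

```text
t: 11.1
tcp_pos: [0.5524, 0.091, 0.0329]
eef_rot: [-0.0, 0.998, 0.056, -0.0]
wrist_force: [-0.5, -0.0, -3.7]
width: 0.128
grasp_force: 68.3
```

Call:
{"api": "servo_tool", "payload": {
  "deltas": [
    [0,0,0,0,0,-0.05,-1],
    [0,0,0,0,0,-0.05,-1]
  ]
}}

```text
t: 11.3
tcp_pos: [0.5524, 0.091, 0.0324]
eef_rot: [-0.0, 0.998, 0.056, -0.0]
wrist_force: [0.3, -0.2, -3.2]
width: 0.126
grasp_force: 68.3
```

Call:
{"api": "servo_tool", "payload": {
  "deltas": [
    [0,0,0,0,0,-0.05,-1],
    [0,0,0,0,0,-0.05,-1]
  ]
}}

```text
t: 11.5
tcp_pos: [0.5524, 0.091, 0.0319]
eef_rot: [-0.0, 0.998, 0.056, -0.0]
wrist_force: [0.7, 1.0, -2.9]
width: 0.128
grasp_force: 68.3
```

Call:
{"api": "servo_tool", "payload": {
  "deltas": [
    [0,0,0,0,0,-0.05,-1],
    [0,0,0,0,0,-0.05,-1]
  ]
}}

```text
t: 11.7
tcp_pos: [0.5524, 0.091, 0.0314]
eef_rot: [-0.0, 0.998, 0.056, -0.0]
wrist_force: [-0.3, -0.1, -3.4]
width: 0.123
grasp_force: 68.3
```

Call:
{"api": "servo_tool", "payload": {
  "deltas": [
    [0,0,0,0,0,-0.04,-1],
    [0,0,0,0,0,-0.08,-1],
    [0,0,0,0,0,-0.08,-1]
  ]
}}

```text
t: 12.0
tcp_pos: [0.5524, 0.091, 0.0306]
eef_rot: [-0.0, 0.998, 0.056, -0.0]
wrist_force: [0.0, 0.4, -2.5]
width: 0.127
grasp_force: 68.3
```

Call:
{"api": "servo_tool", "payload": {
  "deltas": [
    [0,0,0,0,0,-0.04,-1],
    [0,0,0,0,0,-0.08,-1],
    [0,0,0,0,0,-0.08,-1]
  ]
}}

```text
t: 12.3
tcp_pos: [0.5524, 0.091, 0.0298]
eef_rot: [-0.0, 0.998, 0.056, -0.0]
wrist_force: [0.1, -1.0, -3.7]
width: 0.124
grasp_force: 68.3
```

Call:
{"api": "servo_tool", "payload": {
  "deltas": [
    [0,0,0,0,0,-0.04,-1],
    [0,0,0,0,0,-0.08,-1],
    [0,0,0,0,0,-0.08,-1]
  ]
}}

```text
t: 12.6
tcp_pos: [0.5524, 0.091, 0.029]
eef_rot: [-0.0, 0.998, 0.056, -0.0]
wrist_force: [-0.3, -0.3, -2.0]
width: 0.124
grasp_force: 68.3
```

Call:
{"api": "servo_tool", "payload": {
  "deltas": [
    [0,0,0,0,0,-0.04,-1],
    [0,0,0,0,0,-0.08,-1],
    [0,0,0,0,0,-0.08,-1]
  ]
}}

```text
t: 12.9
tcp_pos: [0.5524, 0.0911, 0.0282]
eef_rot: [-0.0, 0.998, 0.056, -0.0]
wrist_force: [0.3, 0.0, -3.9]
width: 0.125
grasp_force: 68.3
```

Call:
{"api": "servo_tool", "payload": {
  "deltas": [
    [0,0,0,0,0,-0.03,-1],
    [0,0,0,0,0,-0.06,-1],
    [0,0,0,0,0,-0.06,-1]
  ]
}}

```text
t: 13.2
tcp_pos: [0.5525, 0.091, 0.0276]
eef_rot: [-0.0, 0.998, 0.056, -0.0]
wrist_force: [0.1, 0.0, -3.8]
width: 0.127
grasp_force: 68.3
```

```bash
python3 - <<'E'
from h import *
f=grab('wrist'); m=blobs(f,(98,110,40),(112,255,230))[1]
ys,xs=np.nonzero(m); P=np.array([dep(f,u,v) for u,v in zip(xs,ys)]); P=P[(P[:,2]<.05)&(P[:,2]>.01)]
A=np.c_[P[:,:2]-[.5525,.091],np.ones(len(P))]; print(np.linalg.lstsq(A,P[:,2],rcond=None)[0].round(4), np.median(P[:,2]), len(P))
s=status.sense(); print(s['tcp_pos'],s['wrist_force'],s['torque'])
save('wrist5',f['pixels'])
E
```

```text
[ 0.0001 -0.0003  0.0242] 0.024180416463569554 42126
[0.55246041 0.09106284 0.02767537] [-0.44616969 -1.28444444 -3.55963368] [-0.04427022 -0.00876862 -0.01496668]
```

View pics/wrist5.png

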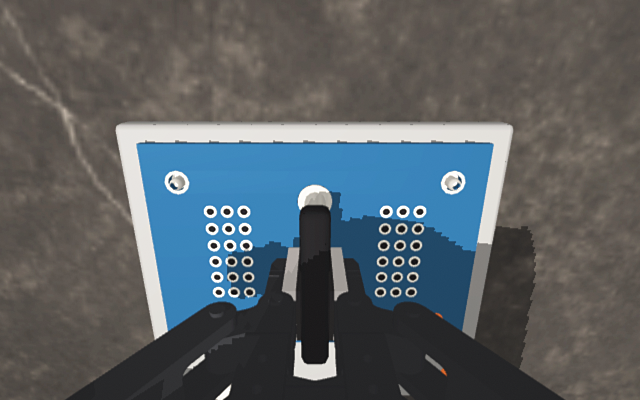

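The pins show through both visible holes, and the plate top is at 24.2 mm, so it is flush. I'll release it, rise, and turn the tool to look at the latch.

Call:
{"api": "servo_tool", "payload": {
  "deltas": [
    [0,0,0,0,0,0,0],
    [0,0,0,0,0,0,1],
    [0,0,0,0,0,0,1],
    [0,0,0,0,0,0,1],
    [0,0,0,0,0,0,1],
    [0,0,0,0,0,0,1],
    [0,0,0,0,0,2,1],
    [0,0,0,0,0,5,1],
    [0,0,0,0,0,8,1],
    [0,0,0,0,0,11,1],
    [0,0,0,0,0,13,1],
    [0,0,0,0,0,13,1]
  ]
}}

```text
t: 14.45
tcp_pos: [0.5544, 0.0913, 0.1612]
eef_rot: [-0.001, 0.998, 0.056, 0.003]
wrist_force: [-0.6, 0.1, -0.2]
width: 1.004
grasp_force: 0.0
```

Call:
{"api": "servo_tool", "payload": {
  "deltas": [
    [0,0,0.143,0,0.5,0,1],
    [0,0,0.286,0,1,0,1],
    [0,0,0.429,0,1.5,0,1],
    [0,0,0.571,0,2,0,1],
    [0,0,0.714,0,2.5,0,1],
    [0,0,0.857,0,3,0,1],
    [0,0,1,0,3.5,0,1],
    [0,0,1.143,0,4,0,1],
    [0,0,1.286,0,4,0,1],
    [0,0,1.429,0,4,0,1],
    [0,0,1.571,0,4,0,1],
    [0,0,1.571,0,4,0,1]
  ]
}}

```text
t: 15.65
tcp_pos: [0.552, 0.1309, 0.1566]
eef_rot: [-0.001, 0.666, 0.746, -0.001]
wrist_force: [-0.8, 0.4, 1.0]
width: 0.997
grasp_force: 0.0
```

```bash
python3 - <<'E'
from h import *
from pins import rot
f=grab('wrist'); save('wrist6',f['pixels']); s=status.sense(); print(s['tcp_pos'],s['eef_rot'].round(3),s['joint_positions'].round(2))
m=blobs(f,(98,110,40),(112,255,230))[1]
c=cv2.convexHull(max(cv2.findContours(m,0,2)[0],key=cv2.contourArea)); P=np.float32([onz(f,*p[0],.024)[:2] for p in c]); r=cv2.minAreaRect(P); print('tmpl',r)
ys,xs=np.nonzero(m); P=np.array([dep(f,u,v) for u,v in zip(xs,ys)]); P=P[(P[:,2]<.05)&(P[:,2]>.01)]
A=np.c_[P[:,:2]-[.5525,.091],np.ones(len(P))]; print('plane',np.linalg.lstsq(A,P[:,2],rcond=None)[0].round(4))
hsv=cv2.cvtColor(f['pixels'],cv2.COLOR_RGB2HSV); m=cv2.inRange(hsv,(0,150,90),(6,255,255))|cv2.inRange(hsv,(174,150,90),(180,255,255))
ys,xs=np.nonzero(m); Q=np.array([dep(f,u,v) for u,v in zip(xs,ys)]); Q=Q[(Q[:,2]>.03)&(Q[:,2]<.056)&(Q[:,0]<.55)]
print('knob',len(Q),np.percentile(Q,[2,50,98],axis=0).round(4))
E
```

```text
[0.55205708 0.13087182 0.15675856] [-0.     0.668  0.745 -0.001] [-0.31  0.3   0.03  1.63 -0.01  1.21 -0.17]
tmpl ((0.5540322661399841, 0.09131833910942078), (0.10955829918384552, 0.15963764488697052), 6.340841770172119)
plane [-0.0147 -0.0049  0.0239]
knob 206 [[0.4548 0.1424 0.0365]
 [0.4648 0.1509 0.0493]
 [0.4673 0.1542 0.0527]]
```

View pics/wrist6.png

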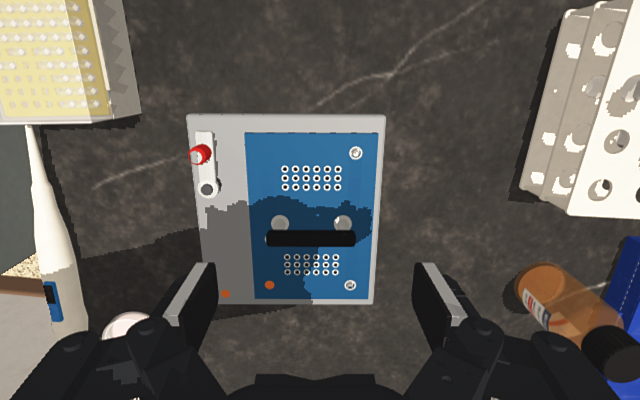

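```bash
python3 - <<'E'
from h import *
from pins import rot
f=load('wrist'); m=blobs(f,(98,110,40),(112,255,230))[1]; m[:, :240]=0; m[:,385:]=0
for u,v in [(255,140),(368,142),(262,280),(362,270),(310,150),(310,215)]:
    w=[dep(f,a,b)[2] for a in range(u-5,u+6) for b in range(v-5,v+6) if m[b,a]]; print((u,v),len(w),np.median(w).round(4))
p=onz(f,207,190,.0345)[:2]; print('pivot',p,dep(f,207,190)); print('knob',p+rot(.111)@[0,.032])
hsv=cv2.cvtColor(f['pixels'],cv2.COLOR_RGB2HSV); mm=cv2.inRange(hsv,(0,120,80),(8,255,255))|cv2.inRange(hsv,(172,120,80),(180,255,255)); mm[:, :180]=0;mm[:,220:]=0;mm[:135]=0;mm[175:]=0
c=np.vstack(cv2.findContours(mm,0,2)[0]); print(cv2.boundingRect(c)); 
u,v=c[:,0].min()+5,0
# knob axis expected pixels top/bottom
k=np.r_[p+rot(.111)@[0,.032],0]
for z in(.031,.053): k[2]=z; print(z,proj(f,k).round(1))
E
```

```text
(255, 140) 121 0.0239
(368, 142) 121 0.0238
(262, 280) 104 0.0237
(362, 270) 121 0.0237
(310, 150) 121 0.0237
(310, 215) 121 0.0238
pivot [0.46434952 0.11527369] [0.46470444 0.11571654 0.03571562]
knob [0.46080481 0.14707676]
(188, 144, 23, 21)
0.031 [204.4 151.2]
0.053 [195.4 157.2]
```

The plate lies level at 23.8 mm. The pivot is at (207,190) and the knob axis at about (0.461, 0.147). I'll move over with the gripper half open and grip the knob lightly.

Call:
{"api": "servo_tool", "payload": {
  "deltas": [
    [0,0,0,-3,0.5,0,0],
    [0,0,0,-6,1,0,0],
    [0,0,0,-8,1.6,-1,0],
    [0,0,0,-9.1,1.6,-3,0],
    [0,0,0,-9.1,1.6,-6,0],
    [0,0,0,-9.1,1.6,-9,0],
    [0,0,0,-9.1,1.6,-11,0],
    [0,0,0,-9.1,1.6,-11.5,0],
    [0,0,0,-9.1,1.6,-11.5,0]
  ]
}}

```text
t: 16.6
tcp_pos: [0.4609, 0.1468, 0.0421]
eef_rot: [-0.0, 0.667, 0.745, -0.001]
wrist_force: [-0.5, 0.1, 0.4]
width: 0.502
grasp_force: 0.0
```

```bash
python3 - <<'E'
from h import *
s=status.sense(); print(s['tcp_pos'],s['wrist_force'],s['width'])
f=grab('wrist'); g=grab('side'); 
Z=[dep(f,u,v) for u in range(150,490,2) for v in range(150,400,2)]; Z=np.array(Z)
k=Z[(abs(Z[:,1]-.147)<.02)&(Z[:,2]>.03)&(Z[:,2]<.075)&(abs(Z[:,0]-.461)<.05)]
for z0 in np.arange(.03,.075,.005):
    q=k[(k[:,2]>=z0)&(k[:,2]<z0+.005)]
    if len(q): print(z0.round(3),len(q),q.min(0).round(3),q.max(0).round(3))
E
```

```text
[0.46093986 0.1468437  0.04211519] [-0.54337979  0.09817858  0.35479176] 0.5016503519325622
0.03 230 [0.453 0.127 0.03 ] [0.468 0.163 0.035]
0.035 31 [0.453 0.146 0.035] [0.466 0.154 0.04 ]
0.04 31 [0.453 0.148 0.04 ] [0.466 0.154 0.045]
0.045 43 [0.454 0.145 0.045] [0.483 0.154 0.05 ]
0.05 95 [0.434 0.139 0.05 ] [0.485 0.16  0.055]
0.055 104 [0.427 0.134 0.055] [0.494 0.161 0.06 ]
0.06 124 [0.427 0.134 0.06 ] [0.496 0.161 0.065]
0.065 142 [0.426 0.135 0.065] [0.496 0.161 0.07 ]
0.07 155 [0.426 0.134 0.07 ] [0.496 0.161 0.075]
```

Call:
{"api": "servo_tool", "payload": {
  "deltas": [
    [0,0,0,0,0,-0.8,0],
    [0,0,0,0,0,-1.6,0],
    [0,0,0,0,0,-1.6,-1],
    [0,0,0,0,0,-1.6,-1],
    [0,0,0,0,0,-1.6,-1],
    [0,0,0,0,0,-1.6,-1],
    [0,0,0,0,0,-1.6,-1],
    [0,0,0,0,0,-1.6,-1]
  ],
  "grip_force": 20
}}

```text
t: 17.5
tcp_pos: [0.4611, 0.147, 0.0266]
eef_rot: [-0.0, 0.666, 0.746, -0.0]
wrist_force: [-2.1, 0.4, -2.2]
width: 0.152
grasp_force: 19.9
```

```bash
python3 - <<'E'
from h import *
from pins import rot
s=status.sense(); print(s['tcp_pos'],s['wrist_force'],s['torque'])
piv=np.array([.4644,.1152]); k0=np.array([.461,.147]); 
for i in range(1,19):
    a=-1.57*i/18; print(round(a,3),((rot(a)@(k0-piv)+piv-k0)*100).round(2))
E
```

```text
[0.46109952 0.14704022 0.02655423] [-2.1236287   0.39195258 -2.22180971] [ 0.15976112  0.4792556  -0.05104131]
-0.087 [0.28 0.02]
-0.174 [0.56 0.01]
-0.262 [ 0.83 -0.02]
-0.349 [ 1.11 -0.08]
-0.436 [ 1.38 -0.15]
-0.523 [ 1.63 -0.26]
-0.611 [ 1.88 -0.38]
-0.698 [ 2.12 -0.52]
-0.785 [ 2.35 -0.69]
-0.872 [ 2.56 -0.87]
-0.959 [ 2.75 -1.08]
-1.047 [ 2.92 -1.29]
-1.134 [ 3.08 -1.53]
-1.221 [ 3.21 -1.77]
-1.308 [ 3.32 -2.03]
-1.396 [ 3.41 -2.29]
-1.483 [ 3.48 -2.56]
-1.57 [ 3.52 -2.84]
```

Width 0.152 × 85 mm is about 13 mm, so the knob is held. I'll swing the first half, check forces, then do the second half.

Call:
{"api": "servo_tool", "payload": {
  "deltas": [
    [0,0,-0.087,0.28,0.02,0,-1],
    [0,0,-0.174,0.56,0.01,0,-1],
    [0,0,-0.262,0.83,-0.02,0,-1],
    [0,0,-0.349,1.11,-0.08,0,-1],
    [0,0,-0.436,1.38,-0.15,0,-1],
    [0,0,-0.523,1.63,-0.26,0,-1]
  ]
}}

```text
t: 18.1
tcp_pos: [0.4771, 0.1436, 0.0264]
eef_rot: [-0.0, 0.838, 0.546, -0.001]
wrist_force: [-3.7, -1.6, 0.8]
width: 0.15
grasp_force: 20.1
```

Call:
{"api": "servo_tool", "payload": {
  "deltas": [
    [0,0,-0.088,0.25,-0.12,0,-1],
    [0,0,-0.175,0.49,-0.26,0,-1],
    [0,0,-0.262,0.72,-0.43,0,-1],
    [0,0,-0.349,0.93,-0.61,0,-1],
    [0,0,-0.436,1.12,-0.82,0,-1],
    [0,0,-0.524,1.29,-1.03,0,-1]
  ]
}}

```text
t: 18.7
tcp_pos: [0.4891, 0.1329, 0.0263]
eef_rot: [0.0, 0.951, 0.311, -0.002]
wrist_force: [-8.2, -3.4, 4.0]
width: 0.152
grasp_force: 20.3
```

Call:
{"api": "servo_tool", "payload": {
  "deltas": [
    [0,0,-0.087,0.16,-0.24,0,-1],
    [0,0,-0.174,0.29,-0.48,0,-1],
    [0,0,-0.261,0.4,-0.74,0,-1],
    [0,0,-0.349,0.49,-1.0,0,-1],
    [0,0,-0.436,0.56,-1.27,0,-1],
    [0,0,-0.51,0.6,-1.5,0,-1],
    [0,0,-0.51,0.6,-1.5,0,-1]
  ]
}}

```text
t: 19.4
tcp_pos: [0.4944, 0.119, 0.0263]
eef_rot: [0.0, 0.998, 0.062, -0.002]
wrist_force: [-9.3, -0.9, 4.2]
width: 0.149
grasp_force: 20.3
```

Call:
{"api": "servo_tool", "payload": {
  "deltas": [
    [0,0,0,0,0,0,-0.3],
    [0,0,0,0,0,0,-0.3],
    [0,0,0,0,0,0,-0.3],
    [0,0,0,0,0,2,-0.3],
    [0,0,0,0,0,5,-0.3],
    [0,0,0,0,0,9,-0.3],
    [0,0,0,-2,2,13,-0.3],
    [0,0,0,-4,6,15,-0.3],
    [0,0,0,-4,8,15,-0.3],
    [0,0,0,-4,8,15,-0.3]
  ]
}}

```text
t: 20.4
tcp_pos: [0.4563, 0.2032, 0.1779]
eef_rot: [-0.001, 0.998, 0.066, 0.001]
wrist_force: [0.5, 0.2, 0.5]
width: 0.349
grasp_force: 0.0
```

```bash
python3 - <<'E'
from h import *
from pins import rot
s=status.sense(); print(s['tcp_pos'],s['wrist_force'])
g=grab('scene'); f=grab('wrist')
b=cv2.resize(g['pixels'][150:260,230:370],(420,330),interpolation=cv2.INTER_CUBIC); a=cv2.resize(f['pixels'],(380,238)); a=np.vstack([a,np.zeros((92,380,3),np.uint8)]); save('both7',np.hstack([b,a]))
for n,F in(('scene',g),('wrist',f)):
    hsv=cv2.cvtColor(F['pixels'],cv2.COLOR_RGB2HSV); m=cv2.inRange(hsv,(0,150,90),(6,255,255))|cv2.inRange(hsv,(174,150,90),(180,255,255))
    ys,xs=np.nonzero(m); Q=np.array([dep(F,u,v) for u,v in zip(xs,ys)]).reshape(-1,3); Q=Q[(Q[:,2]>.025)&(Q[:,2]<.06)&(abs(Q[:,0]-.48)<.05)&(abs(Q[:,1]-.13)<.05)]
    if len(Q): print(n,len(Q),np.median(Q,0).round(4),((np.median(Q,0)[:2]-[.4644,.1152])@rot(.111)*1e3).round(1))
    m=blobs(F,(98,110,40),(112,255,230))[1]; ys,xs=np.nonzero(m); Q=np.array([dep(F,u,v) for u,v in zip(xs,ys)]); q=(Q[:,:2]-[.5538,.0912])@rot(.111); Q=Q[(abs(q[:,0])<.055)&(abs(q[:,1])<.08)&(Q[:,2]<.03)]; print('plate z',np.median(Q[:,2]),len(Q))
E
```

```text
[0.45631857 0.20322978 0.17788119] [0.48094846 0.21604866 0.52590148]
scene 18 [0.4905 0.1147 0.0456] [25.9 -3.4]
plate z 0.022445430489427043 1422
wrist 155 [0.4984 0.1237 0.0497] [34.8  4.7]
plate z 0.023820129359652664 20887
```

View pics/both7.png

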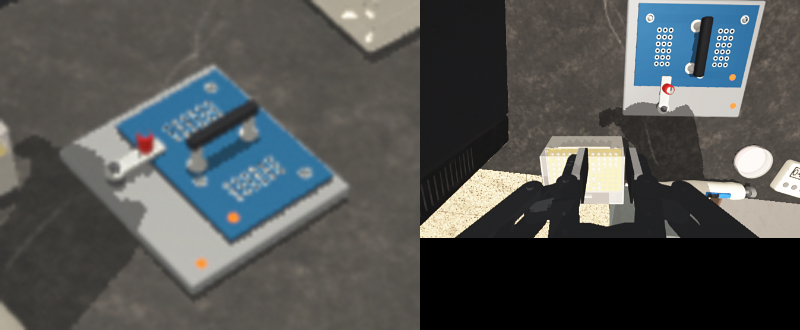

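The latch lies along jig x over the plate edge, the plate is flush, both dots are at the same corner, and the arm is clear. I'm handing it in.

```bash
python3 -c "
from workcell import manip; print(manip.sign_off())"
```

```text
the job is handed in; nothing more can be done
None
```

I handed the job in at about 20 s: the template lies flush over the three pins, orange dots at the same corner, with the latch swung to about 1.55 rad; no verdict came back. The first grasp closed above the handle because the fingertips measured about 12 mm behind the reported TCP, not 25 mm ahead as stated.

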